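# Take a meal's surface temperature with the sprung probe thermometer

### The job

The flat dark grey tin of loyalty cards has been left on the sealed meal, right over its round blue-ringed check label: first pick it off and lay it flat on the bare counter, not dropping it. Then draw the white thermometer out of its leaning stand and, holding it upright, press its copper foot lightly down inside the label's ring until the foot's spring is about half pushed in, never jamming it hard against the film. Finish while still holding the thermometer there at rest for the reading; leave the meal, the pack of wet wipes and the white printed tape roll where they are.

Things in the scene. Friction and masses are not known exactly. Their poses are not given: they have to be found in the camera images.
- meal: sealed takeaway meal tray, white with salad and red diced food under clear film, about 204 x 272 mm, 0.4 kg, loose on the counter. Origin: centre of its underside; local y along the long side. Its top is flat and solid (rim and taut film level) 33 mm above the origin.
- label (a point): centre of the round check label (white paper, blue ring, 40 mm outside, 34 mm inside the ring, a small blue dot in the middle), stuck on the film, on the top surface of the meal tray near its middle; the tin covers it, all but some of the ring, at the start.
- tin: flat dark grey tin, 40 (local x) x 58 (local y) x 14 mm, 0.06 kg, closed and solid, lying on the film over the label. Origin: centre of its underside, z up. The counter's top is z = 0; in every start there is bare counter about 100 mm square round x = 0.465, y = 0.225, left of the pink tape dispenser (103 mm high); the thermometer's top stands about 190 mm high.
- stand: grey thermometer stand, fixed to the counter while you work: base plate 109 x 84 x 12 mm with a square sleeve (30 mm outside, 20 mm inside, 88 mm long) that leans 20 degrees from vertical, its top towards the stand's local -x (roughly towards the robot). Origin: centre of the underside near the middle of the plate, z up. The sleeve's rim is about 100 mm above the counter.
- probe: surface thermometer, 168 mm long, 0.12 kg, loose in the sleeve. Origin: face of the foot when fully out; local z runs up the axis. White handle 26 (local x; display at -x) x 30 (local y) mm, from 78 to 168 mm up z; below it a neck (17 mm diameter) and stem (10 mm). The handle's lower end rests on the sleeve's rim, so 78 mm is inside: draw it about 90 mm along its own axis to free it.
- handle (a point): point on the thermometer's axis in the upper half of the handle, 138 mm up local z: a good place for the fingers; 30 mm of handle is above it. Its z axis is the thermometer's axis.
- tip (a point): centre of the copper foot's flat face (14 mm diameter) at the lower end of the thermometer; it moves with the foot.
- foot (a joint): how far the sprung foot is pushed up into the stem: 0 = fully out, 0.012 = hard against its stop (m). The spring starts at 0.9 N and adds 0.3 N per mm: 2.7 N at half (0.006), 4.5 N at the stop.
- wipes: green pack of wet wipes, 69 x 159 x 37 mm, a bystander near the front edge on the right, before the meal. Origin: centre of its underside.
- parcel_tape: roll of white printed tape lying flat, 88 mm across, 24 mm high, a bystander on the left near the front edge. Origin: centre of its underside.

How it is judged:
By the outcome, as a careful person would: the job done as asked, in the order asked, and still so for the second after the job is handed in, while the arm keeps its last pose, push and grip.
It also fails if it takes over 58 s, if anything falls off the work surface, if the arm or the gripper's body presses on something with over 40 N, if the wrist force passes 120 N, or if a joint passes its speed limit or range.

### The arm

A 6-joint arm with a two-finger parallel gripper is mounted at the origin on a cart in front of the work surface, level with it; the furniture and walls round the work are solid. World frame = base frame: x ahead of the robot, y to its left, z up, the work surface at z = 0. Lengths are in mm, angles in rad, forces in N, time in s.
With the tool pointing down it reaches from about 400 to 925 mm from the base axis. Payload 12.5 kg.
Tool frame: the origin (TCP) lies midway between the tips of the shut fingers; the grasp point (between the pads) lies 19 mm behind it; z points along the fingers, y is the line along which they close (so a half turn about z gives the same grasp; the last joint's range is limited). The gripper opens to 95 mm and grips with 3 to 60 N. Pads are 20 mm wide; open, the fingers measure 119 mm over their backs; the gripper's body (75 mm by 180 mm) begins 59 mm behind the grasp point.
Start: joints at [1.044, 0.491, 1.559, -0, 1.092, -0.106], TCP at [255.293, 570.502, 214.661] pointing down, gripper open.
Joint ranges: [-3.1, 3.1], [-0.84, 2.19], [0.05, 2.79], [-1.13, 4.28], [0.06, 2.93], [-2.69, 2.69]. Speed limits (rad/s): [2.22, 2.22, 2.79, 3.14, 3.14, 3.14].

### API

Orientations are given as [roll, pitch, yaw] about the fixed x, y, z axes, in that order (R = Rz(yaw) Ry(pitch) Rx(roll)).
In Python, from cell import * gives the robot as it stands.
- The arm moves only by the tool servo_tool, never from a script. Its argument "moves" is one flat list of numbers, 5 for each row, row after row: the shift along the world's x, y, z as a fraction of full scale, then the turn about the world's z as a fraction of full scale, then the opening, from 0 (shut) to 1 (fully open). A call has 1 to 12 rows; each row is the pose to reach, as a shift and turn from the pose commanded when the call began, turning the shorter way round; what a row does not reach only later rows make up. Full scale, the value 1, is 400 mm for a shift and 180 degrees for a turn. A row lasts 1/12 s, in which the tool goes at most 41.7 mm and 7.16 degrees, less where a joint would pass 70% of its speed; a pose out of reach is approached as far as the arm can. A call with a number of a shift or a turn outside -1 to 1 is refused whole. A call with a gripper value outside its range is refused whole. The fingers move at their own pace and stop on an object; the grip force is fixed at half the most. Time passes only in rows, so rows that repeat a pose let the fingers close. It gives the time, the measured TCP pose, the force, the opening and the grip force at its end, in the units of the state.
- state(): the state, without advancing time (a new reading comes with each control period).
- read_camera(name): name is "side" or "top"; returns (picture, depth): 420x560x3 uint8, blue, green, red; 420x560 float32, mm along the optical axis (not along the pixel's ray), 0 where there is no reading.
- get_calibration(name): a dict with "K" (3x3 intrinsics, pixels), "R" (3x3) and "t" (3): a world point X has camera coordinates R X + t. Camera axes: x right, y down, z forward; pixel columns grow to the right and rows downward; lengths in mm; the calibration is good to about 2 mm. A picture is of the moment at which its call begins. get_calibration takes no time and is no camera call.
- job_done(): hands the job in; it is judged then, once.
The state is a dict: "t": time; "joints": joint angles; "qvel": joint speeds; "tau": joint torques, N m; "eef_pos": TCP position; "tcp_rot": TCP orientation; "ft_force": force on the tool from outside, world axes, zero at the start; "moment": the same for the moment, N m; "opening": opening from 0.0 (shut) to 1.0 (fully open); "grip_force": force on a finger pad.
Only numpy, scipy, OpenCV 4.12 (cv2) and the standard library are available. Lean on these libraries where they do the work, as an engineer would, in place of code of your own. Each camera call takes 0.05 s, during which the arm holds its last target. There are 200 camera calls.

## Working session

There is one attempt and no reset: what is moved stays moved. The work goes in short steps, Python scripts to look and compute and a tool call to move; the robot and the scene stay as the last step left them, time stands still between calls to the robot, and variables do not carry over. Pictures are saved under pics/ and viewed, at most 13 in all, crops included, and the job is handed in when it is done.

Besides the shell and the picture viewer there is one more tool, called after "Request:" by a JSON object that holds its "api" and its "payload", one argument or row to a line. servo_tool: Moves the arm, as the interface text tells. Its arguments: {"type":"object","properties":{"moves":{"type":"array"}},"required":["moves"]}

```bash
mkdir -p pics; ls
python3 - <<'E'
from cell import *
import cv2,numpy as np
s=state();print({k:np.round(v,3) for k,v in s.items()})
for n in("top","side"):
    p,d=read_camera(n);cv2.imwrite(f"pics/{n}0.png",p);np.save(f"pics/{n}0.npy",d)
    c=get_calibration(n);print(n,np.round(c["K"],1).tolist(),np.round(c["R"],3).tolist(),np.round(c["t"],1), "pos",np.round(-c["R"].T@c["t"]))
E
```

```text
pics
{'t': np.float64(0.0), 'joints': array([ 1.044,  0.492,  1.559,  0.   ,  1.092, -0.106]), 'qvel': array([ 0.001,  0.   , -0.   ,  0.002,  0.   ,  0.   ]), 'tau': array([ 0.0000e+00, -6.1266e+01, -2.5818e+01,  6.9000e-02,  4.8000e-02,
       -0.0000e+00]), 'eef_pos': array([255.149, 570.281, 214.067]), 'tcp_rot': array([-3.14 , -0.   ,  2.721]), 'ft_force': array([ 0.647,  1.018, -0.247]), 'moment': array([0.001, 0.04 , 0.025]), 'grip_force': np.float64(0.0), 'opening': np.float64(0.999)}
top [[466.4, 0.0, 284.5], [0.0, 466.4, 212.1], [0.0, 0.0, 1.0]] [[0.021, -1.0, -0.002], [-0.993, -0.021, -0.113], [0.113, 0.004, -0.994]] [  -3.7  500.  1206.4] pos [ 360.    2. 1255.]
side [[452.5, 0.0, 278.4], [0.0, 452.5, 200.7], [0.0, 0.0, 1.0]] [[-0.999, 0.022, 0.023], [-0.006, 0.587, -0.81], [-0.032, -0.81, -0.586]] [ 519.5  106.7 1094.8] pos [554. 812. 716.]
```

View pics/top0.png

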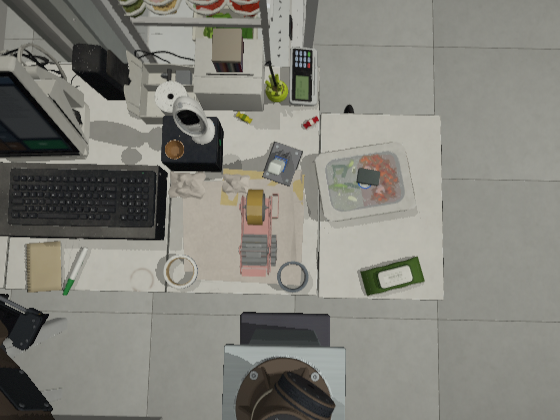

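View pics/side0.png

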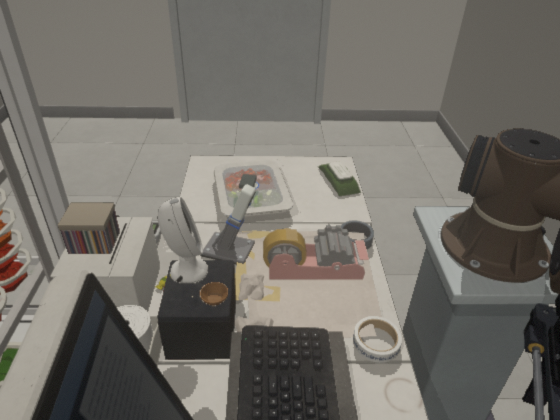

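The top view shows the tin at about (368,177) on the meal, the stand at (282,162), and the tape roll at (180,271). The pink dispenser is at (256,235), so the bare counter lies to its left at about (205,240). The side view shows the leaning thermometer at (240,210) and the tin at (247,182). Next I'll measure.

```bash
cat > h.py <<'E'
from cell import *
import cv2,numpy as np
def cam(n): return get_calibration(n)
def onplane(n,uv,z):
    c=cam(n);o=-c["R"].T@c["t"];uv=np.atleast_2d(uv).astype(float)
    d=(np.c_[uv,np.ones(len(uv))]@np.linalg.inv(c["K"]).T)@c["R"]
    return o+d*((z-o[2])/d[:,2])[:,None]
def cloud(n,d):
    c=cam(n);v,u=np.mgrid[0:420,0:560]
    r=np.stack([u,v,np.ones_like(u)],-1)@np.linalg.inv(c["K"]).T
    return (r*d[...,None]-c["t"])@c["R"]
def proj(n,X):
    c=cam(n);x=np.atleast_2d(X)@c["R"].T+c["t"];x=x@c["K"].T
    return x[:,:2]/x[:,2:]
def crop(p,x0,y0,w,h,k): return cv2.resize(p[y0:y0+h,x0:x0+w],None,fx=k,fy=k,interpolation=cv2.INTER_CUBIC)
E
python3 - <<'E'
from h import *
t=cv2.imread("pics/top0.png");s=cv2.imread("pics/side0.png")
a=crop(t,250,130,180,100,4.4);b=crop(s,190,150,110,120,4.4)
cv2.imwrite("pics/c1.png",crop(t,250,130,160,100,5));cv2.imwrite("pics/c2.png",crop(s,185,150,130,120,5))
d=np.load("pics/top0.npy");P=cloud("top",d)
# tin mask: dark grey
g=t.astype(int);m=(g.max(2)<95)&(g.max(2)-g.min(2)<30);mm=np.zeros_like(m);mm[160:195,350:390]=m[160:195,350:390]
n,l,st,ce=cv2.connectedComponentsWithStats(mm.astype(np.uint8));k=1+st[1:,4].argmax();
print("tin",st[k],ce[k]);c=max(cv2.findContours((l==k).astype(np.uint8),0,2)[0],key=cv2.contourArea)
w=onplane("top",c[:,0],47)[:,:2];r=cv2.minAreaRect(w.astype(np.float32));print(r,np.median(P[l==k],0))
print(cv2.boxPoints(r))
# heights of tin surrounding, bare counter
print("bare",proj("top",[[465,225,0],[465,275,0],[465,175,0]]),P[240:243,205])
print("meal z",P[200,340],P[195,400],P[150,335])
d2=np.load("pics/side0.npy");Q=cloud("side",d2)
for r_,c_ in((190,247),(200,242),(210,240),(220,235),(230,231)):print(r_,c_,Q[r_,c_].round(1))
E
```

```text
tin [356 168  24  18 330] [367.85757576 176.58787879]
((596.16748046875, -210.655517578125), (58.09044647216797, 40.022918701171875), 80.90726470947266) [ 596.05062334 -210.41516299   47.15428743]
[[ 571.8174  -236.17328]
 [ 611.3374  -242.49823]
 [ 620.5176  -185.13776]
 [ 580.99756 -178.8128 ]]
bare [[203.5095276  224.44838742]
 [185.02068628 224.06411137]
 [222.00418698 224.83278439]] [[422.82223557 218.27401224   5.82260635]
 [420.16090563 218.21750561   5.52641694]
 [417.33957959 217.55514095   8.7315944 ]]
meal z [ 535.13403997 -139.67713258   29.38266596] [ 551.06101214 -297.61001261   34.38846408] [ 676.91448717 -127.8987513     3.67593906]
190 247 [589.7  42.8 185.5]
200 242 [600.4  46.1 162.4]
210 240 [605.4  44.7 135.2]
220 235 [617.2  40.8 105. ]
230 231 [627.2  37.4  74. ]
```

View pics/c1.png

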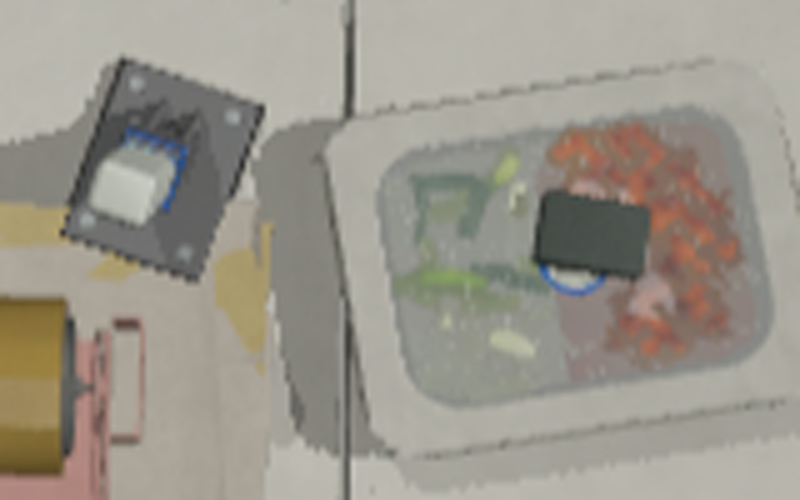

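View pics/c2.png

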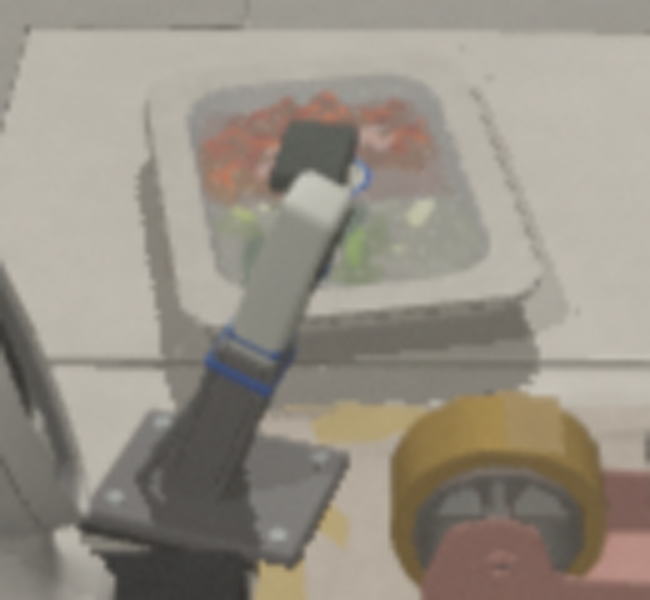

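The tin measures 58 x 40 mm with its top at z = 47, matching the given sizes. Its centre is (596, -210.6) and its short axis is at -9°. I'll move towards it with the closing axis along the short side.

Request:
{"api": "servo_tool", "payload": {
  "moves": [0.425, -0.975, 0.04, -0.417, 1, 0.425, -0.975, 0.04, -0.417, 1, 0.425, -0.975, 0.04, -0.417, 1, 0.425, -0.975, 0.04, -0.417, 1, 0.425, -0.975, 0.04, -0.417, 1, 0.425, -0.975, 0.04, -0.417, 1, 0.425, -0.975, 0.04, -0.417, 1, 0.425, -0.975, 0.04, -0.417, 1, 0.425, -0.975, 0.04, -0.417, 1, 0.425, -0.975, 0.04, -0.417, 1, 0.425, -0.975, 0.04, -0.417, 1, 0.425, -0.975, 0.04, -0.417, 1]
}}

```text
t: 1.1
eef_pos: [426.2, 178.2, 230.7]
tcp_rot: [3.141, 0.0, 1.404]
ft_force: [0.0, 0.1, -0.1]
opening: 0.999
grip_force: 0.0
```

Request:
{"api": "servo_tool", "payload": {
  "moves": [0.425, -0.975, 0, 0, 1, 0.425, -0.975, 0, 0, 1, 0.425, -0.975, 0, 0, 1, 0.425, -0.975, 0, 0, 1, 0.425, -0.975, 0, 0, 1, 0.425, -0.975, 0, 0, 1, 0.425, -0.975, 0, 0, 1, 0.425, -0.975, 0, 0, 1, 0.425, -0.975, 0, 0, 1, 0.425, -0.975, 0, 0, 1, 0.425, -0.975, 0, 0, 1, 0.425, -0.975, 0, 0, 1]
}}

```text
t: 2.1
eef_pos: [596.1, -210.7, 229.4]
tcp_rot: [-3.141, -0.0, 1.411]
ft_force: [-0.1, 1.4, 0.2]
opening: 1.002
grip_force: 0.0
```

Request:
{"api": "servo_tool", "payload": {
  "moves": [0, 0, -0.1, 0, 1, 0, 0, -0.2, 0, 1, 0, 0, -0.28, 0, 1, 0, 0, -0.35, 0, 1, 0, 0, -0.4, 0, 1, 0, 0, -0.44, 0, 1, 0, 0, -0.46, 0, 1, 0, 0, -0.475, 0, 1, 0, 0, -0.48, 0, 1, 0, 0, -0.48, 0, 1]
}}

```text
t: 2.93
eef_pos: [595.5, -208.9, 39.1]
tcp_rot: [3.141, 0.0, 1.412]
ft_force: [0.7, -0.2, 0.8]
opening: 0.998
grip_force: 0.0
```

Request:
{"api": "servo_tool", "payload": {
  "moves": [0, 0, 0, 0, 0.2, 0, 0, 0, 0, 0.2, 0, 0, 0, 0, 0.2, 0, 0, 0, 0, 0.2, 0, 0, 0, 0, 0.2, 0, 0, 0, 0, 0.2, 0, 0, 0, 0, 0.2, 0, 0, 0, 0, 0.2, 0, 0, 0, 0, 0.2, 0, 0, 0, 0, 0.2]
}}

```text
t: 3.77
eef_pos: [595.3, -209.5, 38.6]
tcp_rot: [3.141, 0.0, 1.411]
ft_force: [0.2, -1.0, -0.1]
opening: 0.418
grip_force: 30.0
```

Request:
{"api": "servo_tool", "payload": {
  "moves": [0, 0, 0.01, 0, 0.2, 0, 0, 0.03, 0, 0.2, 0, 0, 0.07, 0, 0.2, 0, 0, 0.13, 0, 0.2, 0, 0, 0.2, 0, 0.2, 0, 0, 0.27, 0, 0.2, 0, 0, 0.34, 0, 0.2, 0, 0, 0.4, 0, 0.2, 0, 0, 0.45, 0, 0.2, 0, 0, 0.48, 0, 0.2, 0, 0, 0.5, 0, 0.2, 0, 0, 0.5, 0, 0.2]
}}

```text
t: 4.77
eef_pos: [595.6, -209.6, 240.8]
tcp_rot: [3.139, 0.001, 1.411]
ft_force: [0.2, -0.3, -0.5]
opening: 0.42
grip_force: 30.0
```

Run:
```python
from h import *
p,d=read_camera("top");cv2.imwrite("pics/top1.png",p);np.save("pics/top1.npy",d)
p2,d2=read_camera("side");cv2.imwrite("pics/side1.png",p2);np.save("pics/side1.npy",d2)
a=crop(p,250,120,190,100,4);b=crop(p2,180,110,190,120,4)
cv2.imwrite("pics/c3.png",cv2.resize(np.vstack([a[:,:760],b[:,:760]]),None,fx=.68,fy=.68))
```

```text
(no output)
```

View pics/c3.png

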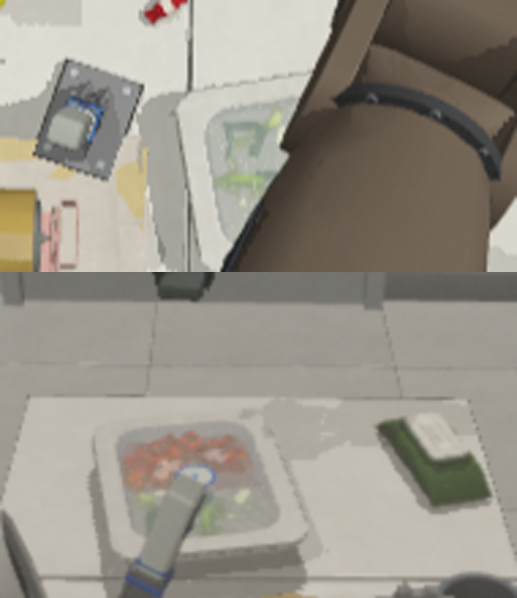

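The upper half (top view) has the label hidden by the arm. The lower half (side view) shows the tin gone from the film, and the label ring near crop (195,475), partly behind the thermometer. Now I'll carry the tin to the bare counter.

Request:
{"api": "servo_tool", "payload": {
  "moves": [-0.01, 0.03, 0, 0, 0.2, -0.03, 0.09, 0, 0.01, 0.2, -0.06, 0.17, 0, 0.02, 0.2, -0.09, 0.27, 0, 0.03, 0.2, -0.12, 0.37, 0, 0.04, 0.2, -0.15, 0.47, 0, 0.05, 0.2, -0.18, 0.57, 0, 0.05, 0.2, -0.21, 0.67, 0, 0.05, 0.2, -0.24, 0.77, 0, 0.05, 0.2, -0.27, 0.87, 0, 0.05, 0.2, -0.3, 0.95, 0, 0.05, 0.2, -0.31, 1, 0, 0.05, 0.2]
}}

```text
t: 5.87
eef_pos: [468.4, 193.5, 237.9]
tcp_rot: [-3.14, 0.0, 1.57]
ft_force: [0.3, 0.5, -0.5]
opening: 0.419
grip_force: 30.0
```

Request:
{"api": "servo_tool", "payload": {
  "moves": [-0.01, 0.05, 0, 0, 0.2, -0.015, 0.085, -0.03, 0, 0.2, -0.015, 0.085, -0.1, 0, 0.2, -0.015, 0.085, -0.18, 0, 0.2, -0.015, 0.085, -0.26, 0, 0.2, -0.015, 0.085, -0.34, 0, 0.2, -0.015, 0.085, -0.41, 0, 0.2, -0.015, 0.085, -0.47, 0, 0.2, -0.015, 0.085, -0.52, 0, 0.2, -0.015, 0.085, -0.545, 0, 0.2, -0.015, 0.085, -0.56, 0, 0.2, -0.015, 0.085, -0.56, 0, 0.2]
}}

```text
t: 6.87
eef_pos: [464.5, 224.5, 13.8]
tcp_rot: [-3.14, 0.001, 1.568]
ft_force: [-0.4, 0.7, -0.9]
opening: 0.418
grip_force: 30.0
```

Request:
{"api": "servo_tool", "payload": {
  "moves": [0, 0, -0.005, 0, 0.2, 0, 0, -0.01, 0, 0.2, 0, 0, -0.014, 0, 0.2, 0, 0, -0.016, 0, 0.2, 0, 0, -0.018, 0, 0.2, 0, 0, -0.018, 0, 0.2]
}}

```text
t: 7.37
eef_pos: [465.4, 224.5, 7.6]
tcp_rot: [3.141, -0.0, 1.568]
ft_force: [-0.4, -0.4, -1.6]
opening: 0.42
grip_force: 30.0
```

Request:
{"api": "servo_tool", "payload": {
  "moves": [0, 0, -0.002, 0, 0.2, 0, 0, -0.004, 0, 0.2, 0, 0, -0.005, 0, 0.2, 0, 0, -0.005, 0, 0.2]
}}

```text
t: 7.7
eef_pos: [465.3, 224.5, 5.6]
tcp_rot: [3.141, -0.0, 1.568]
ft_force: [-0.3, -0.2, 3.1]
opening: 0.416
grip_force: 30.0
```

Contact is confirmed (+3 N). Release and lift.

Request:
{"api": "servo_tool", "payload": {
  "moves": [0, 0, 0, 0, 0.48, 0, 0, 0, 0, 0.6, 0, 0, 0, 0, 0.8, 0, 0, 0, 0, 0.8, 0, 0, 0, 0, 0.8, 0, 0, 0.02, 0, 0.8, 0, 0, 0.1, 0, 0.8, 0, 0, 0.2, 0, 0.8, 0, 0, 0.3, 0, 0.8, 0, 0, 0.4, 0, 0.8, 0, 0, 0.5, 0, 0.8, 0, 0, 0.5, 0, 0.8]
}}

```text
t: 8.7
eef_pos: [467.4, 225.3, 213.1]
tcp_rot: [3.131, -0.004, 1.568]
ft_force: [0.5, 0.3, -0.5]
opening: 0.8
grip_force: 0.0
```

```bash
cat >> h.py <<'E'
def hull(m): return max(cv2.findContours(m.astype(np.uint8),0,2)[0],key=cv2.contourArea)
E
python3 - <<'E'
from h import *
p,d=read_camera("top");s,ds=read_camera("side")
cv2.imwrite("pics/top2.png",p);cv2.imwrite("pics/side2.png",s);np.save("pics/side2.npy",ds);np.save("pics/top2.npy",d)
hs=cv2.cvtColor(p,cv2.COLOR_BGR2HSV)
# label: blue in meal region of the top view
m=(hs[...,0]>95)&(hs[...,0]<130)&(hs[...,1]>90);r=np.zeros_like(m);r[150:215,340:400]=m[150:215,340:400]
v,u=np.nonzero(r);w=onplane("top",np.c_[u,v],33)[:,:2];print("ring px",len(u),cv2.minEnclosingCircle(w.astype(np.float32)),w.mean(0))
# tin on counter
a=crop(p,160,190,100,60,5)
P=cloud("top",d);print("tin z",P[224,203],p[218:232:3,198:210:3].max(2))
# stand plate
b=crop(p,255,130,60,70,8);c=crop(s,190,160,100,100,6)
k=np.zeros((600,800,3),np.uint8);k[:560,:480]=b[:560,:480];k[:300,480:]=crop(p,165,195,64,60,5)[:300,:320];cv2.imwrite("pics/c4.png",k)
cv2.imwrite("pics/c5.png",c)
E
```

```text
ring px 38 ((587.3984375, -204.31451416015625), 19.728050231933594) [ 585.74541836 -204.22844759]
tin z [464.83581459 223.56050739  16.01786719] [[72 84 87 91]
 [72 89 91 92]
 [72 89 89 92]
 [72 90 92 93]
 [71 80 93 93]]
```

View pics/c4.png

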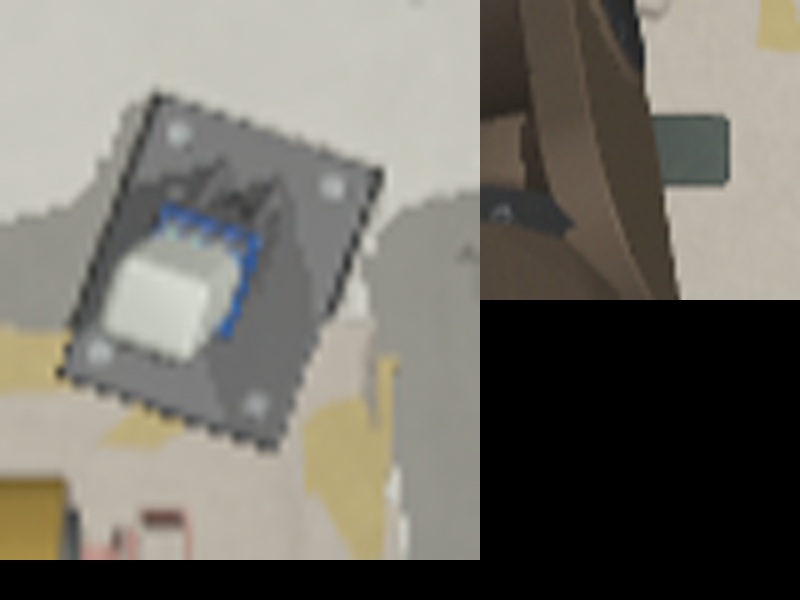

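View pics/c5.png

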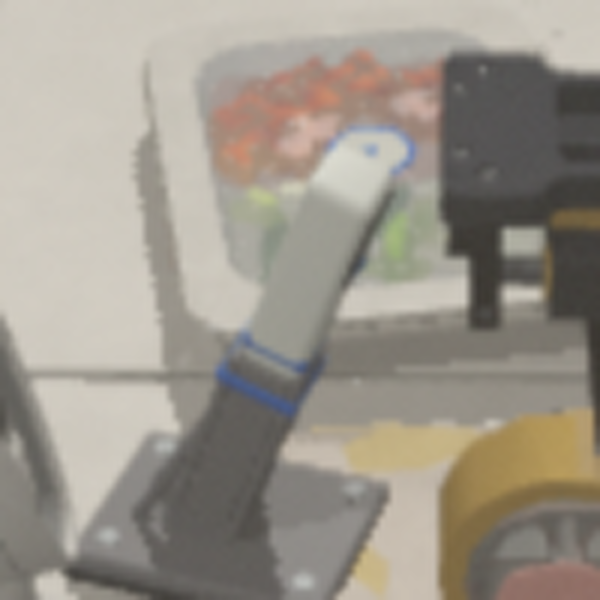

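The left part of c4 shows the stand plate, with corners near (157,92), (383,172), (275,450) and (62,375), and the bright handle top at about (157,308). At the upper right the tin lies flat on the counter at about (690,150). c5 shows the handle running from about (355,175) down to the rim at (265,370), with the label clear.

Run:
```python
from h import *
px=lambda L:(np.array(L,float)+.5)/8-.5+[255,130]
w=onplane("top",px([(157,92),(383,172),(275,450),(62,375)]),12);print(w.round(1),np.linalg.norm(np.diff(w,axis=0),axis=1),w.mean(0))
ex=(w[0]+w[1]-w[2]-w[3])[:2];ey=(w[0]+w[3]-w[1]-w[2])[:2];yaw=np.arctan2(ex[1],ex[0]);yaw2=np.arctan2(ey[1],ey[0])-np.pi/2;print("yaw",np.degrees([yaw,yaw2]))
yaw=(yaw+yaw2)/2;t=np.radians(20);c,s=np.cos(yaw),np.sin(yaw)
Z=np.array([-c*np.sin(t),-s*np.sin(t),np.cos(t)]);Y=np.array([-s,c,0]);X=np.cross(Y,Z);B=np.c_[X,Y,Z];print(Z)
# triangulate top-face centre
A=[];b=[]
for n,uv in(("top",px([(157,308)])[0]),("side",(np.array([355,175])+.5)/6-.5+[190,160])):
    k=cam(n);M=k["K"]@np.c_[k["R"],k["t"]]
    for i in(0,1):r=uv[i]*M[2]-M[i];A.append(r[:3]);b.append(-r[3])
T,res,*_=np.linalg.lstsq(np.array(A),np.array(b),rcond=None);print("top centre",T.round(1),"in local",(T@B).round(1))
for n in("top","side"):
    img=cv2.imread(f"pics/{n}2.png").astype(int);Q=cloud(n,np.load(f"pics/{n}2.npy"));u,v=(px([(157,308)])[0] if n=="top" else (247,192)) 
    u,v=int(u),int(v);sl=np.s_[v-15:v+35,u-30:u+20]
    q=Q[sl].reshape(-1,3);f=(q[:,2]>120)&(q[:,2]<200)&(np.linalg.norm(q[:,:2]-[595,45],axis=1)<45);L=q[f]@B
    # reference point origin local
    print(n,f.sum(),"x,y,z percentiles",[np.percentile(L[:,i],[2,10,25,50,75,90,98]).round(1).tolist() for i in range(3)])
H=T-30*Z;print("handle",H, "rim pt",T-90*Z)
```

```text
[[696.3  39.2  12. ]
 [670.  -38.4  12. ]
 [573.4  -3.6  12. ]
 [597.6  69.   12. ]] [ 81.9141115  102.69664547  76.49240789] [634.35406036  16.54081513  12.        ]
yaw [-18.32405548 -18.59480551]
[-0.32442255  0.1082949   0.93969262]
top centre [586.1  32.5 181.5] in local [574.9 216.4 -16. ]
top 201 x,y,z percentiles [[561.0, 564.7, 569.9, 577.8, 584.6, 585.9, 586.2], [202.0, 203.3, 207.6, 215.5, 223.1, 228.0, 230.9], [-81.5, -61.5, -29.2, -15.4, -13.0, -11.4, -9.7]]
side 421 x,y,z percentiles [[560.8, 562.9, 567.2, 574.0, 580.8, 584.7, 586.9], [209.2, 217.0, 228.8, 232.5, 233.9, 234.8, 235.8], [-80.3, -71.8, -57.0, -35.8, -17.1, -13.7, -12.4]]
handle [595.86161905  29.26832937 153.35530526] rim pt [615.32697231  22.77063556  96.97374801]
```

Request:
{"api": "servo_tool", "payload": {
  "moves": [0, 0, 0.02, 0.1, 1, 0.05, -0.05, 0.02, 0.398, 1, 0.32, -0.485, 0.02, 0.398, 1, 0.32, -0.485, 0.02, 0.398, 1, 0.32, -0.485, 0.02, 0.398, 1, 0.32, -0.485, 0.02, 0.398, 1, 0.32, -0.485, 0.02, 0.398, 1, 0.32, -0.485, 0.02, 0.398, 1, 0.32, -0.485, 0.02, 0.398, 1, 0.32, -0.485, 0.02, 0.398, 1, 0.32, -0.485, 0.02, 0.398, 1, 0.32, -0.485, 0.02, 0.398, 1]
}}

```text
t: 9.8
eef_pos: [592.7, 30.3, 211.9]
tcp_rot: [-3.141, -0.003, 2.819]
ft_force: [0.0, -0.3, -0.1]
opening: 0.997
grip_force: 0.0
```

Run:
```python
from h import *
s=state();print(s["eef_pos"],np.degrees(s["tcp_rot"]),s["joints"])
```

```text
[592.65711201  30.30783611 211.88914522] [-1.79960444e+02 -1.63844399e-01  1.61536824e+02] [-6.02182325e-02  4.49792117e-01  1.64029060e+00  8.50148095e-05
  1.05445079e+00 -1.30881442e+00]
```

Request:
{"api": "servo_tool", "payload": {
  "moves": [0.004, 0, -0.06, 0, 1, 0.004, 0, -0.11, 0, 1, 0.004, 0, -0.15, 0, 1, 0.004, 0, -0.175, 0, 1, 0.004, 0, -0.187, 0, 1, 0.004, 0, -0.19, 0, 1, 0.004, 0, -0.19, 0, 0.2, 0.004, 0, -0.19, 0, 0.2, 0.004, 0, -0.19, 0, 0.2, 0.004, 0, -0.19, 0, 0.2, 0.004, 0, -0.19, 0, 0.2, 0.004, 0, -0.19, 0, 0.2]
}}

```text
t: 10.8
eef_pos: [595.0, 30.5, 137.8]
tcp_rot: [3.141, 0.001, 2.818]
ft_force: [-0.5, -0.6, 0.7]
opening: 0.634
grip_force: 0.0
```

Request:
{"api": "servo_tool", "payload": {
  "moves": [0, 0, 0, 0, 0.2, 0, 0, 0, 0, 0.2, 0, 0, 0, 0, 0.2, 0, 0, 0, 0, 0.2]
}}

```text
t: 11.13
eef_pos: [594.9, 30.5, 137.5]
tcp_rot: [3.141, 0.0, 2.818]
ft_force: [0.5, 0.6, 0.4]
opening: 0.357
grip_force: 0.0
```

Request:
{"api": "servo_tool", "payload": {
  "moves": [0, 0, 0, 0, 0.1, 0, 0, 0, 0, 0.1, 0, 0, 0, 0, 0.1, 0, 0, 0, 0, 0.1, 0, 0, 0, 0, 0.1]
}}

```text
t: 11.55
eef_pos: [594.8, 30.5, 137.4]
tcp_rot: [3.142, -0.0, 2.818]
ft_force: [-0.5, 1.6, -1.8]
opening: 0.315
grip_force: 30.0
```

Request:
{"api": "servo_tool", "payload": {
  "moves": [-0.003, 0.001, 0.008, 0, 0.1, -0.008, 0.003, 0.024, 0, 0.1, -0.016, 0.005, 0.047, 0, 0.1, -0.026, 0.009, 0.075, 0, 0.1, -0.036, 0.012, 0.104, 0, 0.1, -0.045, 0.015, 0.13, 0, 0.1, -0.051, 0.017, 0.147, 0, 0.1, -0.0535, 0.018, 0.155, 0, 0.1, -0.0535, 0.018, 0.155, 0, 0.1, -0.0535, 0.018, 0.155, 0, 0.1]
}}

```text
t: 12.38
eef_pos: [573.4, 37.7, 199.5]
tcp_rot: [3.142, 0.0, 2.818]
ft_force: [0.6, -0.0, -1.4]
opening: 0.315
grip_force: 30.0
```

Run:
```python
from h import *
s,ds=read_camera("side");cv2.imwrite("pics/side3.png",s);np.save("pics/side3.npy",ds)
p,d=read_camera("top");cv2.imwrite("pics/top3.png",p)
cv2.imwrite("pics/c6.png",crop(s,190,120,110,140,4))
```

```text
(no output)
```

View pics/c6.png

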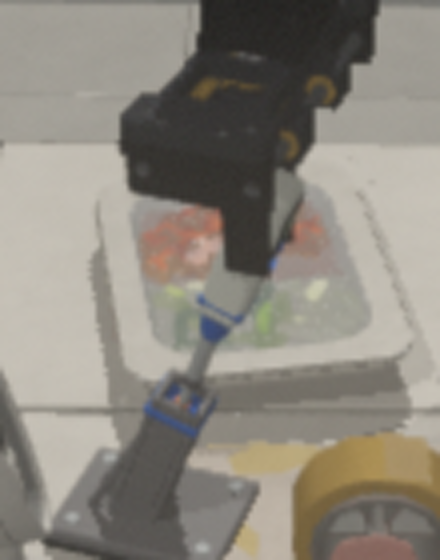

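The picture shows the stem at crop (200,365), still leaning 20° and in line with the sleeve, its foot just inside the rim. I'll use the rim's +x edge as a pivot to turn the probe upright in the grip.

Request:
{"api": "servo_tool", "payload": {
  "moves": [0.01, -0.0033, 0.002, 0, 0.1, 0.02, -0.0067, 0.005, 0, 0.1, 0.03, -0.01, 0.008, 0, 0.1, 0.04, -0.0133, 0.011, 0, 0.1, 0.05, -0.0167, 0.013, 0, 0.1, 0.06, -0.02, 0.0145, 0, 0.1, 0.069, -0.023, 0.0155, 0, 0.1, 0.069, -0.023, 0.0155, 0, 0.1]
}}

```text
t: 13.15
eef_pos: [601.8, 28.2, 205.7]
tcp_rot: [3.141, 0.001, 2.818]
ft_force: [-2.0, 0.8, -2.1]
opening: 0.315
grip_force: 30.0
```

Request:
{"api": "servo_tool", "payload": {
  "moves": [0.01, -0.0033, 0.001, 0, 0.1, 0.02, -0.0067, 0.002, 0, 0.1, 0.03, -0.01, 0.003, 0, 0.1, 0.04, -0.0133, 0.0035, 0, 0.1, 0.045, -0.015, 0.0035, 0, 0.1, 0.045, -0.015, 0.0035, 0, 0.1]
}}

```text
t: 13.65
eef_pos: [619.6, 22.3, 206.9]
tcp_rot: [3.142, 0.0, 2.818]
ft_force: [-1.6, 0.5, -1.5]
opening: 0.316
grip_force: 30.0
```

Run:
```python
from h import *
s,ds=read_camera("side");cv2.imwrite("pics/side4.png",s);np.save("pics/side4.npy",ds)
p,d=read_camera("top");cv2.imwrite("pics/top4.png",p)
cv2.imwrite("pics/c7.png",crop(s,185,110,110,140,4))
```

```text
(no output)
```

View pics/c7.png

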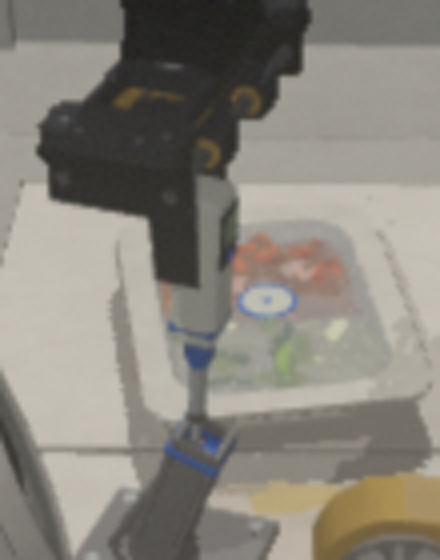

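The probe is now nearly upright at crop (200,300), and the label is fully visible at (266,300). I'll draw it clear along the sleeve axis and then measure its tilt.

Request:
{"api": "servo_tool", "payload": {
  "moves": [-0.005, 0.002, 0.012, 0, 0.1, -0.01, 0.0035, 0.03, 0, 0.1, -0.02, 0.007, 0.06, 0, 0.1, -0.02, 0.007, 0.09, 0, 0.1, -0.02, 0.007, 0.13, 0, 0.1, -0.02, 0.007, 0.16, 0, 0.1, -0.02, 0.007, 0.175, 0, 0.1, -0.02, 0.007, 0.175, 0, 0.1, -0.02, 0.007, 0.175, 0, 0.1, -0.02, 0.007, 0.175, 0, 0.1]
}}

```text
t: 14.58
eef_pos: [610.8, 25.4, 276.6]
tcp_rot: [-3.142, -0.001, 2.818]
ft_force: [-0.1, -0.5, -0.7]
opening: 0.313
grip_force: 30.0
```

Run:
```python
from h import *
st=state();print(st["eef_pos"],st["ft_force"])
for n in("side","top"):
    s,ds=read_camera(n);cv2.imwrite(f"pics/{n}5.png",s);np.save(f"pics/{n}5.npy",ds)
s=cv2.imread("pics/side5.png");g=st["eef_pos"]+[0,0,19]
print("proj grasp",proj("side",[g]),"vertical below to foot",proj("side",[g-[0,0,h] for h in(60,80,100,120,138)]).round(1).tolist())
print("top",proj("top",[g-[0,0,138]]))
q=proj("side",[g-[0,0,138]])[0].astype(int)
cv2.imwrite("pics/c8.png",crop(s,q[0]-50,q[1]-90,100,120,5))
print("crop off",q-[50,90])
```

```text
[610.81545082  25.35599433 276.6360142 ] [-0.14246301 -0.49647903 -0.73618592]
proj grasp [[235.49028183 138.30791722]] vertical below to foot [[236.4, 164.7], [236.7, 173.0], [237.0, 181.2], [237.3, 189.1], [237.6, 196.1]]
top [[277.66656318 159.92242016]]
crop off [187 106]
```

View pics/c8.png

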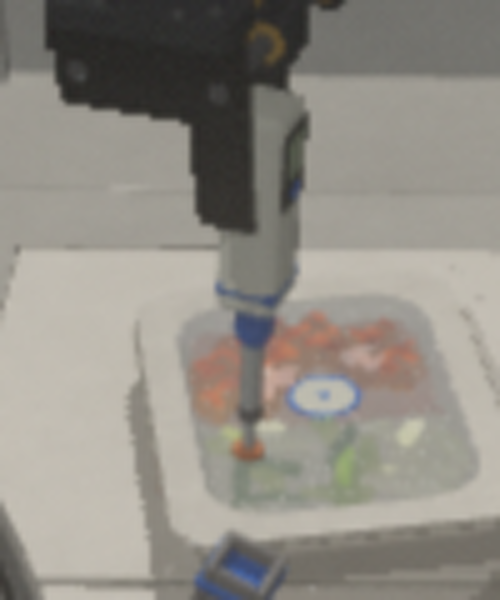

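The picture shows the probe free of the sleeve, foot at crop (247,455) and stem leaning slightly. I'll measure the tilt numerically.

```bash
cat >> h.py <<'E'
def tilt(img,dep,g,yawdeg=-18.46):
    "axis of the held probe from side view: ray/plane (plane through g, normal = closing axis)"
    a=np.radians(yawdeg);X=np.array([np.cos(a),np.sin(a),0]);Y=np.array([-np.sin(a),np.cos(a),0])
    Q=cloud("side",dep);r=Q-g
    m=(dep>0)&(np.abs(r@X)<28)&(np.abs(r@Y)<22)&(r[...,2]<-45)&(r[...,2]>-150)
    n,l,st,ce=cv2.connectedComponentsWithStats(m.astype(np.uint8));m=l==1+st[1:,4].argmax()
    out=[]
    c=cam("side");o=-c["R"].T@c["t"]
    for v in np.unique(np.nonzero(m)[0]):
        u=np.nonzero(m[v])[0]
        d=c["R"].T@np.linalg.inv(c["K"])@[u.mean(),v,1]
        p=o+d*((g-o)@Y/(d@Y))-g;out.append((v,u.min(),u.max(),p@X,p[2]))
    return np.array(out)
E
python3 - <<'E'
from h import *
g=state()["eef_pos"]+[0,0,19]
o=tilt(cv2.imread("pics/side5.png"),np.load("pics/side5.npy"),g)
print(o.round(1)[::1])
E
```

```text
[[ 1.590e+02  2.460e+02  2.460e+02 -2.100e+01 -4.230e+01]
 [ 1.600e+02  2.450e+02  2.460e+02 -1.990e+01 -4.480e+01]
 [ 1.610e+02  2.440e+02  2.450e+02 -1.770e+01 -4.750e+01]
 [ 1.620e+02  2.300e+02  2.450e+02  1.100e+00 -5.360e+01]
 [ 1.630e+02  2.300e+02  2.450e+02 -2.000e+00 -5.540e+01]
 [ 1.640e+02  2.300e+02  2.440e+02 -1.300e+00 -5.790e+01]
 [ 1.650e+02  2.300e+02  2.430e+02 -2.000e-01 -6.050e+01]
 [ 1.660e+02  2.310e+02  2.430e+02 -1.200e+00 -6.260e+01]
 [ 1.670e+02  2.320e+02  2.420e+02 -1.100e+00 -6.500e+01]
 [ 1.680e+02  2.340e+02  2.410e+02 -2.100e+00 -6.720e+01]
 [ 1.690e+02  2.340e+02  2.410e+02 -2.000e+00 -6.960e+01]
 [ 1.700e+02  2.340e+02  2.410e+02 -2.000e+00 -7.200e+01]
 [ 1.710e+02  2.340e+02  2.410e+02 -1.900e+00 -7.440e+01]
 [ 1.720e+02  2.340e+02  2.410e+02 -1.800e+00 -7.690e+01]
 [ 1.730e+02  2.350e+02  2.400e+02 -1.700e+00 -7.930e+01]
 [ 1.740e+02  2.350e+02  2.400e+02 -1.700e+00 -8.180e+01]
 [ 1.750e+02  2.350e+02  2.390e+02 -5.000e-01 -8.440e+01]
 [ 1.760e+02  2.350e+02  2.390e+02 -4.000e-01 -8.690e+01]
 [ 1.770e+02  2.350e+02  2.390e+02 -3.000e-01 -8.940e+01
[... 462 characters left out ...]
02]
 [ 1.860e+02  2.350e+02  2.390e+02  4.000e-01 -1.120e+02]
 [ 1.870e+02  2.340e+02  2.390e+02  1.600e+00 -1.148e+02]
 [ 1.880e+02  2.340e+02  2.390e+02  1.700e+00 -1.173e+02]
 [ 1.890e+02  2.350e+02  2.390e+02  7.000e-01 -1.196e+02]
 [ 1.900e+02  2.360e+02  2.370e+02  1.900e+00 -1.225e+02]
 [ 1.910e+02  2.360e+02  2.370e+02  2.000e+00 -1.250e+02]
 [ 1.920e+02  2.350e+02  2.370e+02  3.200e+00 -1.279e+02]
 [ 1.930e+02  2.350e+02  2.370e+02  3.300e+00 -1.305e+02]
 [ 1.940e+02  2.340e+02  2.390e+02  2.200e+00 -1.328e+02]
 [ 1.950e+02  2.330e+02  2.390e+02  3.500e+00 -1.357e+02]
 [ 1.960e+02  2.340e+02  2.390e+02  2.400e+00 -1.381e+02]
 [ 1.970e+02  2.340e+02  2.380e+02  3.600e+00 -1.410e+02]]
```

The tilt is about 4.3°, with the foot still towards local +x. I'll correct it on the rim again, starting by re-entering about 10 mm.

Request:
{"api": "servo_tool", "payload": {
  "moves": [0.0024, -0.001, -0.03, 0, 0.1, 0.0024, -0.001, -0.07, 0, 0.1, 0.0024, -0.001, -0.1, 0, 0.1, 0.0024, -0.001, -0.12, 0, 0.1, 0.0024, -0.001, -0.135, 0, 0.1, 0.0024, -0.001, -0.147, 0, 0.1, 0.0024, -0.001, -0.157, 0, 0.1, 0.0024, -0.001, -0.165, 0, 0.1, 0.0024, -0.001, -0.165, 0, 0.1]
}}

```text
t: 15.43
eef_pos: [612.0, 24.9, 210.7]
tcp_rot: [-3.142, -0.0, 2.818]
ft_force: [0.2, -0.8, -1.6]
opening: 0.307
grip_force: 30.0
```

Request:
{"api": "servo_tool", "payload": {
  "moves": [0.005, -0.0017, 0, 0, 0.1, 0.01, -0.0033, 0, 0, 0.1, 0.015, -0.005, 0, 0, 0.1, 0.02, -0.0067, 0.0005, 0, 0.1, 0.02, -0.0067, 0.0005, 0, 0.1]
}}

```text
t: 15.85
eef_pos: [619.7, 22.3, 211.0]
tcp_rot: [-3.142, -0.002, 2.818]
ft_force: [-3.1, 0.7, -1.0]
opening: 0.314
grip_force: 30.0
```

Request:
{"api": "servo_tool", "payload": {
  "moves": [0.006, -0.002, 0, 0, 0.1, 0.012, -0.004, 0, 0, 0.1, 0.018, -0.006, 0, 0, 0.1, 0.021, -0.007, 0, 0, 0.1, 0.021, -0.007, 0, 0, 0.1]
}}

```text
t: 16.27
eef_pos: [628.7, 19.3, 211.2]
tcp_rot: [3.142, 0.0, 2.818]
ft_force: [-4.0, 1.4, -1.6]
opening: 0.313
grip_force: 30.0
```

Request:
{"api": "servo_tool", "payload": {
  "moves": [-0.008, 0.0027, 0.012, 0, 0.1, -0.018, 0.006, 0.03, 0, 0.1, -0.025, 0.0083, 0.06, 0, 0.1, -0.025, 0.0083, 0.09, 0, 0.1, -0.025, 0.0083, 0.13, 0, 0.1, -0.025, 0.0083, 0.16, 0, 0.1, -0.025, 0.0083, 0.175, 0, 0.1, -0.025, 0.0083, 0.175, 0, 0.1, -0.025, 0.0083, 0.175, 0, 0.1, -0.025, 0.0083, 0.175, 0, 0.1]
}}

```text
t: 17.1
eef_pos: [618.2, 22.7, 280.8]
tcp_rot: [-3.141, -0.001, 2.818]
ft_force: [1.2, 0.3, -1.7]
opening: 0.313
grip_force: 30.0
```

Run:
```python
from h import *
s,d=read_camera("side");cv2.imwrite("pics/side6.png",s);np.save("pics/side6.npy",d)
st=state();g=st["eef_pos"]+[0,0,19];o=tilt(s,d,g);print(g,st["ft_force"])
a=o[:,4]<-67;k=np.polyfit(o[a,4],o[a,3],1);print("tilt deg",np.degrees(np.arctan(k[0])),"x at foot",np.polyval(k,-138),"at 0",k[1]);print(o[a][::4].round(1))
```

```text
[618.19005948  22.75286184 299.58971325] [ 0.57472127  0.12677277 -0.46194699]
tilt deg -0.6359102985246197 x at foot -7.71992834369533 at 0 -9.251615763212728
[[ 167.   233.   241.    -8.8  -69.3]
 [ 171.   234.   240.    -8.5  -79. ]
 [ 175.   235.   239.    -8.2  -88.8]
 [ 179.   235.   239.    -7.8  -98.7]
 [ 183.   235.   239.    -7.5 -108.7]
 [ 187.   235.   240.    -8.3 -118.6]
 [ 191.   237.   238.    -8.  -128.8]
 [ 195.   235.   240.    -7.7 -139.2]]
```

The probe is now upright to within 0.6°, with the foot axis 7.7 mm off the grasp point towards local -x. Next I'll move over the label and descend partway.

Request:
{"api": "servo_tool", "payload": {
  "moves": [-0.003, -0.03, 0, 0, 0.1, -0.009, -0.09, 0, 0, 0.1, -0.017, -0.17, 0, 0, 0.1, -0.026, -0.25, 0, 0, 0.1, -0.034, -0.33, 0, 0, 0.1, -0.042, -0.41, 0, 0, 0.1, -0.049, -0.48, 0, 0, 0.1, -0.055, -0.535, 0, 0, 0.1, -0.058, -0.565, 0, 0, 0.1, -0.059, -0.574, 0, 0, 0.1, -0.059, -0.574, 0, 0, 0.1, -0.059, -0.574, 0, 0, 0.1]
}}

```text
t: 18.15
eef_pos: [594.9, -206.1, 281.1]
tcp_rot: [3.141, -0.0, 2.818]
ft_force: [-0.2, -0.1, -1.2]
opening: 0.315
grip_force: 30.0
```

Request:
{"api": "servo_tool", "payload": {
  "moves": [0, 0, -0.02, 0, 0.1, 0, 0, -0.05, 0, 0.1, 0, 0, -0.09, 0, 0.1, 0, 0, -0.13, 0, 0.1, 0, 0, -0.17, 0, 0.1, 0, 0, -0.21, 0, 0.1, 0, 0, -0.24, 0, 0.1, 0, 0, -0.257, 0, 0.1, 0, 0, -0.265, 0, 0.1, 0, 0, -0.265, 0, 0.1, 0, 0, -0.265, 0, 0.1]
}}

```text
t: 19.07
eef_pos: [595.1, -206.6, 175.7]
tcp_rot: [3.142, 0.001, 2.819]
ft_force: [-1.0, -0.2, -0.8]
opening: 0.312
grip_force: 30.0
```

Run:
```python
from h import *
s,d=read_camera("side");cv2.imwrite("pics/side7.png",s);np.save("pics/side7.npy",d)
st=state();g=st["eef_pos"]+[0,0,19];o=tilt(s,d,g);print(st["eef_pos"],st["ft_force"])
a=o[:,4]<-67;k=np.polyfit(o[a,4],o[a,3],1);print("tilt deg",np.degrees(np.arctan(k[0])),"x at foot",np.polyval(k,-138));print(o[a][-8:].round(1))
q=proj("side",[[587.4,-204.3,33]])[0];print("label px",q)
x0,y0=int(q[0])-40,int(q[1])-60;cv2.imwrite("pics/c9.png",crop(s,x0,y0,80,80,7));print(x0,y0)
```

```text
[ 595.21228421 -206.71364855  175.99023817] [ 0.39397846 -0.01949761 -1.49675261]
tilt deg -0.239014816059846 x at foot -7.582745191366197
[[ 171.   250.   253.    -7.4 -118.7]
 [ 172.   251.   252.    -7.4 -121.8]
 [ 173.   251.   252.    -7.4 -124.9]
 [ 174.   251.   252.    -7.3 -128.1]
 [ 175.   251.   252.    -7.3 -131.2]
 [ 176.   250.   254.    -8.7 -134.1]
 [ 177.   250.   254.    -8.6 -137.3]
 [ 178.   250.   253.    -7.2 -140.8]]
label px [251.9649427  184.62276471]
211 124
```

View pics/c9.png

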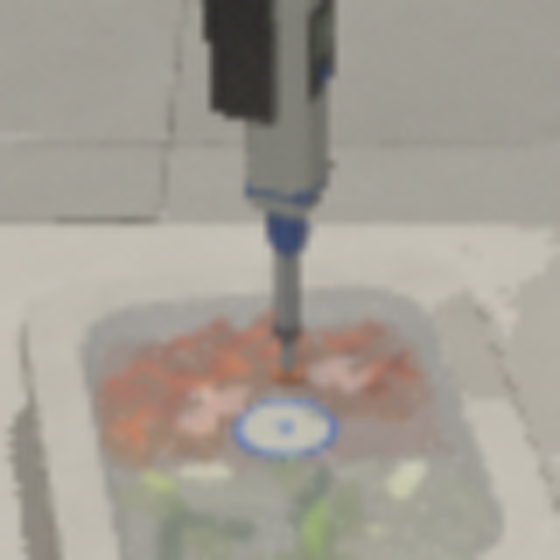

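The label centre is at crop (286,428), exactly where predicted, and the foot is straight above it at (288,380), about 23 mm up. I'll descend in small steps and average the force.

Request:
{"api": "servo_tool", "payload": {
  "moves": [0, 0, -0.005, 0, 0.1, 0, 0, -0.015, 0, 0.1, 0, 0, -0.025, 0, 0.1, 0, 0, -0.033, 0, 0.1, 0, 0, -0.038, 0, 0.1, 0, 0, -0.0425, 0, 0.1, 0, 0, -0.0425, 0, 0.1, 0, 0, -0.0425, 0, 0.1]
}}

```text
t: 19.78
eef_pos: [594.9, -206.9, 158.2]
tcp_rot: [3.141, -0.0, 2.818]
ft_force: [-0.5, 0.4, -0.3]
opening: 0.311
grip_force: 30.0
```

```bash
cat >> h.py <<'E'
def avg(n=10):
    F=[]
    for _ in range(n):
        read_camera("side");s=state();F.append(np.r_[s["eef_pos"],s["ft_force"]])
    F=np.array(F);print("t",s["t"],"pos",F[:,:3].mean(0).round(2),"F",F[:,3:].mean(0).round(2),"sd",F[:,3:].std(0).round(2))
E
python3 -c "
from h import *
avg()"
```

```text
t 20.2833 pos [ 594.89 -206.88  158.37] F [-0.38 -0.14 -1.01] sd [0.49 0.66 0.5 ]
```

Request:
{"api": "servo_tool", "payload": {
  "moves": [0, 0, -0.005, 0, 0.1, 0, 0, -0.01, 0, 0.1, 0, 0, -0.014, 0, 0.1, 0, 0, -0.018, 0, 0.1, 0, 0, -0.02, 0, 0.1, 0, 0, -0.02, 0, 0.1, 0, 0, -0.02, 0, 0.1]
}}

```text
t: 20.87
eef_pos: [594.8, -206.9, 150.3]
tcp_rot: [3.142, -0.0, 2.818]
ft_force: [-0.8, 0.0, 0.9]
opening: 0.315
grip_force: 30.0
```

```bash
python3 -c "
from h import *
avg(16)"
```

```text
t 21.6667 pos [ 594.84 -206.85  150.3 ] F [-0.44  0.25  0.7 ] sd [0.43 0.6  0.38]
```

The push is about 1.8 N, so the foot is in about 3 mm. I'll go 3 mm further.

Request:
{"api": "servo_tool", "payload": {
  "moves": [0, 0, -0.002, 0, 0.1, 0, 0, -0.004, 0, 0.1, 0, 0, -0.006, 0, 0.1, 0, 0, -0.0075, 0, 0.1, 0, 0, -0.0075, 0, 0.1, 0, 0, -0.0075, 0, 0.1]
}}

```text
t: 22.17
eef_pos: [594.9, -206.9, 147.3]
tcp_rot: [3.141, 0.0, 2.818]
ft_force: [-0.3, 0.6, 2.1]
opening: 0.315
grip_force: 30.0
```

Run:
```python
from h import *
avg(24)
s,d=read_camera("side");st=state();g=st["eef_pos"]+[0,0,19];o=tilt(s,d,g)
a=(o[:,4]<-67)&(o[:,4]>-125);k=np.polyfit(o[a,4],o[a,3],1);print("tilt",np.degrees(np.arctan(k[0])),"x at foot",np.polyval(k,-132))
cv2.imwrite("pics/c10.png",np.hstack([crop(s,211,124,80,80,7),crop(s,0,0,0+240,420,1)[:, :][0:420][:420].copy() if False else crop(s,211,124,20,80,7)]))
p,_=read_camera("top")
# bystander/meal shift check, side view vs. earlier
q=cv2.imread("pics/side6.png");print("qvel",np.abs(st["qvel"]).max())
df=cv2.absdiff(s,q).max(2)>60;print("changed px: wipes",df[160:195,318:360].sum(),"tape",df[318:358,352:404].sum(),"tin area",df[255:300,280:330].sum())
hs=cv2.cvtColor(s,cv2.COLOR_BGR2HSV);m=(hs[...,0]>95)&(hs[...,0]<130)&(hs[...,1]>90);m[:178]=0;m[195:]=0;m[:,:235]=0;m[:,270:]=0
v,u=np.nonzero(m);w=onplane("side",np.c_[u,v],33);print("ring",len(u),w.min(0).round(1),w.max(0).round(1))
```

```text
t 23.3667 pos [ 594.87 -206.86  147.28] F [-0.47  0.22  1.37] sd [0.55 0.52 0.48]
tilt -10.58949553584565 x at foot 0.4737283021886185
qvel 0.001962055106479603
changed px: wipes 0 tape 0 tin area 0Traceback (most recent call last):
  File "<stdin>", line 11, in <module>
    return umr_minimum(a, axis, None, out, keepdims, initial, where)
ValueError: zero-size array to reduction operation minimum which has no identity
```

View pics/c10.png

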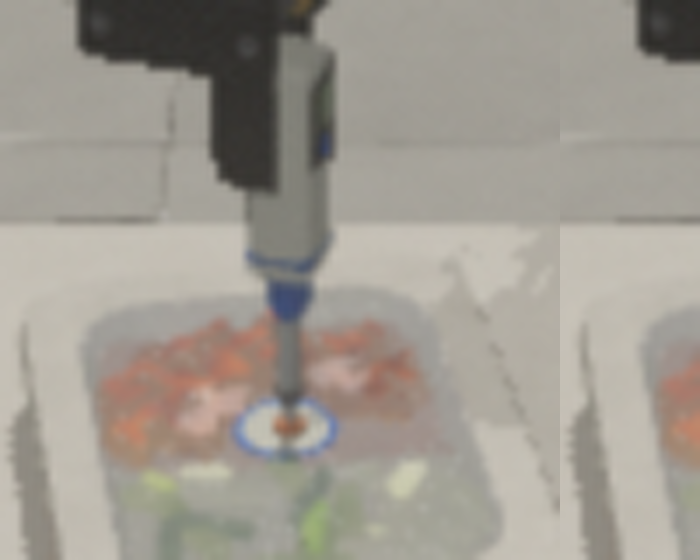

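The foot is centred in the ring at crop (288,425) and the stem is vertical. The force gives about 5.3 mm of travel and the descent gives about 5.9 mm. I'll nudge down 0.4 mm and check once more.

Request:
{"api": "servo_tool", "payload": {
  "moves": [0, 0, -0.001, 0, 0.1, 0, 0, -0.001, 0, 0.1, 0, 0, -0.001, 0, 0.1]
}}

```text
t: 23.72
eef_pos: [594.9, -206.9, 146.9]
tcp_rot: [3.142, 0.0, 2.818]
ft_force: [-0.3, 0.5, 1.9]
opening: 0.314
grip_force: 30.0
```

Run:
```python
from h import *
avg(30)
s,d=read_camera("side");st=state();g=st["eef_pos"]+[0,0,19]
d=np.where(cloud("side",d)[...,2]>58,d,0);o=tilt(s,d,g);a=(o[:,2]-o[:,1]<9)&(o[:,4]<-65)
k=np.polyfit(o[a,4],o[a,3],1);print("tilt",np.degrees(np.arctan(k[0])),"x at foot",np.polyval(k,-132),a.sum())
```

```text
t 25.2167 pos [ 594.86 -206.86  146.87] F [-0.43  0.38  1.56] sd [0.43 0.45 0.47]
tilt 0.866358453789248 x at foot -8.905097559946638 15
```

The push is now 2.7 N, which is half travel, and the tilt is under 1°. I'm handing in.

```bash
python3 -c "
from cell import *
print(job_done())"
```

```text
the job is handed in; nothing more can be done
None
```

The job is handed in at about 25 s: the tin lies flat on the bare counter, and the thermometer is held upright (within about 1°) with its foot centred in the label's ring at about 2.7 N, half its travel; the wipes and tape roll show no change in the side view, and the label stayed where I had measured it.

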